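# Seat a spacer in the corner pocket of a drilling jig

### The arm

A 6-joint arm with a two-finger parallel gripper is mounted at the origin on the work surface. World frame = base frame: x ahead of the robot, y to its left, z up, the work surface at z = 0. Lengths are in mm, angles in degrees, forces in N, time in s.
With the tool pointing down it reaches from about 350 to 875 mm from the base axis. Payload 4.2 kg.
Tool frame: the origin (TCP) lies at the very end of the fingers, on their centre line; the grasp point (between the pads) lies 19 mm behind it (env.hold_point_z is the distance from the TCP to the grasp point, in mm); z points along the fingers, y is the line along which they close (so a half turn about z gives the same grasp; the last joint's range is limited). The gripper opens to 87 mm and grips with 3 to 60 N. Pads are 19 mm wide; open, the fingers measure 117 mm over their backs; the gripper's body (75 mm by 190 mm) begins 51 mm behind the grasp point.
Start: joints at [-50.844, 22.042, 0.453, 0, -68.411, -14.817], TCP at [257.599, -569.422, 222.55] pointing down, gripper open.
Joint ranges: [-179.83, 179.83], [-69.29, 118.12], [-61.27, 80.66], [-181.25, 117.63], [-171.15, -9.14], [-177.46, 177.46]. Speed limits (degrees/s): [159.86, 159.86, 180, 180, 180, 180].

### API

Orientations are given as a 3x3 rotation matrix whose columns are the frame's x, y, z axes.
In Python, from cell import env gives the robot as it stands.
- The arm moves only by the shell command python3 -m jog 'ROWS' [OPENING] [FORCE]. ROWS is JSON, a list of rows, each a list of 6 numbers: the shift along the world's x, y, z normalised to -1 to 1, where 1 is 0.02 m, then the turn, a rotation vector about the world's x, y, z normalised to -1 to 1, where 1 is 0.08 rad. A call has 1 to 5 rows; each row shifts and turns the commanded pose from where the row before left it; what a row does not reach is not made up. A row lasts 1/10 s, in which the tool goes at most 50 mm and 8.59 degrees, less where a joint would pass 70% of its speed; a pose out of reach is approached as far as the arm can. A call with a number of a shift or a turn outside -1 to 1 is refused whole. A call with a gripper value outside its range is refused whole. OPENING is the closure, from 0 (fully open) to 1 (shut), set as the call begins (- or left out, the last holds). The fingers move at their own pace and stop on an object; FORCE is the grip in N (left out, the last holds). Time passes only in rows, so rows that do not move let the fingers close. It gives the time, the measured TCP pose, the force, the opening and the grip force at its end, in the units of the state.
- env.sense(): the state, without advancing time (a new reading comes with each control period).
- env.grab_frame(name): name is "scene" or "top" or "wrist"; returns the picture (384x512x3 uint8, red, green, blue); there is no depth.
- env.camera_params(name): a dict with "camera_matrix" (3x3 intrinsics, pixels), "world_from_camera" (4x4, takes a point from camera to world coordinates). Camera axes: x right, y down, z forward; pixel columns grow to the right and rows downward; lengths in mm; the calibration is good to about 2 mm. A picture is of the moment at which its call begins: read the wrist's pose just before it. camera_params takes no time and is no camera call; for the wrist camera it gives the pose at the moment of the call.
- env.sign_off(): hands the job in; it is judged then, once.
Trained networks look in the newest picture that a camera, given by its name, has taken for a name from the list of things; names that differ only in an ending like _2 or _b are one class to them, and where a whole thing is asked for, a point or a joint stands for the part that bears it (a point fixed in the world has none). Each returns a list of dicts, best first, with "p" (0 to 1); they miss things now and then, are a little off and sometimes report something else, mostly with a low value. They report only what shows in the picture. A call takes as long as a camera call. They do not tell look-alikes from the thing itself.
- env.look_for(camera, thing): "xy" ([column, row] in pixels, amid what is visible of it).
The state is a dict: "t": time; "joints": joint angles; "joint_vel": joint speeds; "joint_efforts": joint torques, N m; "tcp_pos": TCP position; "eef_rot": TCP orientation; "wrist_force": force on the tool from outside, world axes, zero at the start; "ft_torque": the same for the moment, N m; "finger_gap": finger opening in mm; "grip_force": force on a finger pad.
Only numpy, scipy, OpenCV 4.12 (cv2) and the standard library are available. Lean on these libraries where they do the work, as an engineer would, in place of code of your own. Each camera call takes 0.05 s, during which the arm holds its last target. There are 200 camera calls.

### The job

Seat the bare aluminium spacer in the blue drilling jig by pushing it with the fingers, never lifting or tipping it: first push it square against the long steel rail on the half of the jig away from the pocket, then slide it along, keeping it against the rail, into the yellow corner pocket until it is fully home against the end stop and flush with the rail. Leave the black spacer, the brass pin and everything else on the bench where they are.

Things in the scene. Friction and masses are not known exactly. Their poses are not given: they have to be found in the camera images.
- jig: Drilling jig bolted to the bench: a flat blue plate 170 (x) x 340 (y) x 12 mm thick. Origin at the centre of its underside, z up. A steel rail 22 mm wide runs the whole length along the plate's +x side, its guiding face at x = +50 mm. The yellow corner pocket is at the +y end. Rail and pocket walls stand 13 mm above the plate (tops at z = 25 mm).
- jig_mouth (a point): Middle of the pocket's mouth, on the plate's top: jig frame x = +30.5, y = +118 mm; axes as the jig's. The pocket is a slot 39 mm wide between the rail and a yellow lip parallel to it (jig x = +1 to +11, y = +118 to +150 mm), open above and towards -y, closed at y = +150 mm by the yellow end stop's face (x = +1 to +50 mm).
- jig_seat (a point): Where the spacer's origin lies when it is fully home in the pocket: jig frame x = +32, y = +120 mm, on the plate's top (z = 12 mm); axes as the jig's. The spacer then sticks 28 mm out of the slot beyond the lip, towards -y.
- spacer: The bare aluminium spacer to be seated: a loose block 36 (x) x 60 (y) x 18 mm high with two dark holes seen in its top, about 0.1 kg. Origin at the centre of its underside, on the plate; z up. It fits the pocket with its long (y) side along the rail. It starts on the half away from the pocket (jig y = -105 to -45 mm), its centre 45 to 65 mm from the rail's face, turned up to 0.5 rad.
- black_spacer: Black plastic spacer of the same size, lying on the jig's plate at its near (-x), pocket-end corner, outside the pocket; origin at the centre of its underside. Leave it.
- pin: Brass pin, foot 18 mm and shank 12 mm in diameter, 45 mm tall, standing on the plate near its -x edge, a little to the pocket's side of the middle; origin under its foot. Leave it.
- screwdriver: Screwdriver lying on the bench to the robot's right, beside the jig. Leave it.
- wrench: Wrench lying on the bench beyond the jig. Leave it.
- jar: Jar, 64 mm in diameter, 80 mm tall, with orange cap, standing on the bench to the left of the jig; origin under its foot. Leave it.
- spray: White bottle 190 mm tall with blue cap, standing on the bench to the right of the jig; origin under its foot. Leave it.
- tape: Yellow tape measure 65 x 42 x 62 mm high, standing on the bench to the left of the jig; origin under its foot. Leave it.
There are look-alikes about, which are no part of the job. Of the things shaped like the spacer, the aluminium one is meant.

How it is judged:
By the outcome, as a careful person would: the job done as asked, in the order asked, and still so for the second after the job is handed in, with the robot touching nothing.
It also fails if it takes over 58 s, if anything falls off the work surface, if the arm or the gripper's body presses on something with over 40 N, if the wrist force passes 120 N, or if a joint passes its speed limit or range.

## Working session

There is one attempt and no reset: what is moved stays moved. The work goes in short steps, Python scripts to look and compute and a shell command to move; the robot and the scene stay as the last step left them, time stands still between calls to the robot, and variables do not carry over. Pictures are saved under pics/ and viewed, at most 10 in all, crops included, and the job is handed in when it is done.

```bash
mkdir -p pics; cat > h.py <<'E'
import numpy as np, cv2
from cell import env
def snap(c,f):
    im=env.grab_frame(c); cv2.imwrite('pics/'+f,im[:,:,::-1]); return im
def ray(c,uv,z):
    p=env.camera_params(c);K=np.array(p["camera_matrix"]);T=np.array(p["world_from_camera"])
    d=T[:3,:3]@np.linalg.solve(K,[uv[0],uv[1],1]);o=T[:3,3]
    return np.round(o+d*(z-o[2])/d[2],1)
def proj(c,P):
    p=env.camera_params(c);K=np.array(p["camera_matrix"]);T=np.linalg.inv(np.array(p["world_from_camera"]))
    q=K@(T[:3,:3]@np.array(P)+T[:3,3]);return q[:2]/q[2]
E
python3 - <<'E'
from h import *
snap('top','top0.png');
for t in ['jig','jig_mouth','jig_seat','spacer','pin','jar','spray','tape']:
    for r in env.look_for('top',t)[:3]: print(t,r, ray('top',r['xy'],25))
s=env.sense();print(s['t'],s['eef_rot'],s['wrist_force']);print(env.camera_params('top'))
E
```

```text
jig {'xy': [262.3, 200.1], 'p': 0.65} [575.5 -47.4  25. ]
jig_seat {'xy': [259.5, 200.2], 'p': 0.82} [575.1 -38.9  25. ]
spacer {'xy': [298.4, 198.1], 'p': 0.71} [ 583.5 -156.3   25. ]
spacer {'xy': [352.3, 203.9], 'p': 0.69} [ 568.9 -319.8   25. ]
spacer {'xy': [347.7, 249.7], 'p': 0.69} [ 431.4 -304.5   25. ]
jar {'xy': [82.2, 220.1], 'p': 0.86} [506.4 485.3  25. ]
jar {'xy': [262.7, 198.8], 'p': 0.17} [579.5 -48.5  25. ]
spray {'xy': [399.5, 185.1], 'p': 0.84} [ 629.  -465.3   25. ]
tape {'xy': [111.2, 178.2], 'p': 0.95} [633.3 407.3  25. ]
0.45 [[-9.11138022e-01 -4.12101325e-01 -4.90602267e-05]
 [-4.12101328e-01  9.11138008e-01  1.63881066e-04]
 [-2.28349673e-05  1.69536055e-04 -9.99999985e-01]] [ 0.8355035   0.09360301 -0.47047366]
{'camera_matrix': array([[416.3907838 ,   0.        , 257.67226826],
       [  0.        , 416.3907838 , 191.82129198],
       [  0.        ,   0.        ,   1.        ]]), 'world_from_camera': array([[ 1.55312953e-02, -9.92910340e-01,  1.17846665e-01,
         4.52301173e+02],
       [-9.99554055e-01, -1.84243499e-02, -2.34996744e-02,
        -3.52612646e+00],
       [ 2.55043179e-02, -1.17429131e-01, -9.92753710e-01,
         1.27211201e+03],
       [ 0.00000000e+00,  0.00000000e+00,  0.00000000e+00,
         1.00000000e+00]])}
```

View pics/top0.png

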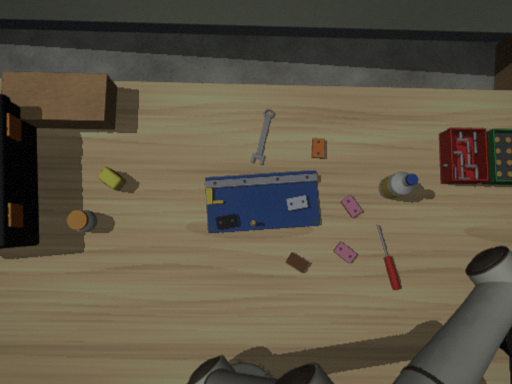

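The top view shows the jig at pixels (206–319, 172–232), with the rail on the far side and the pocket at left. The aluminium spacer is at (297, 202), the black one at (229, 221) and the pin at (256, 223). Several look-alikes lie off the jig. I'm moving above the jig for a closer look.

```bash
A='[[0.5,1,0.4,0,0,-0.2],[0.5,1,0.4,0,0,-0.2],[0.5,1,0.4,0,0,-0.2],[0.5,1,0.4,0,0,-0.2],[0.5,1,0.4,0,0,-0.2]]'
python3 -m jog '[[0.5,1,0.4,0,0,-0.2],[0.5,1,0.4,0,0,-0.2],[0.5,1,0.4,0,0,-0.2],[0.5,1,0.4,0,0,-0.2],[0.5,1,0.4,0,0,-0.2]]' 0.7 >/dev/null
python3 -m jog '[[0.5,1,0.4,0,0,-0.2],[0.5,1,0.4,0,0,-0.2],[0.5,1,0.4,0,0,-0.2],[0.5,1,0.4,0,0,-0.2],[0.5,1,0.4,0,0,-0.2]]' >/dev/null
python3 -m jog '[[0.6,1,0,0,0,-0.2],[0.6,1,0,0,0,-0.2],[0.6,1,0,0,0,-0.2],[0.6,1,0,0,0,-0.2],[0.6,1,0,0,0,-0.2]]' >/dev/null
python3 -m jog '[[0.6,1,0,0,0,-0.2],[0.6,1,0,0,0,-0.2],[0.6,1,0,0,0,-0.2],[0.6,1,0,0,0,-0.2],[0.6,1,0,0,0,-0.2]]' >/dev/null
python3 -m jog '[[0.6,0.5,0,0,0,-0.2],[0.6,0.5,0,0,0,-0.2],[0.6,0.5,0,0,0,-0.2],[0.6,0.5,0,0,0,0],[0,0,0,0,0,0]]'
python3 - <<'E'
from h import *
import json
p=env.camera_params('wrist');im=snap('wrist','w0.png')
print(p)
for t in ['jig','jig_mouth','jig_seat','spacer','pin']:
    for r in env.look_for('wrist',t)[:3]: print(t,r, ray('wrist',r['xy'],25))
E
```

```text
t: 2.95
tcp_pos: [526.8, -128.4, 302.2]
eef_rot: [[-0.998, -0.059, -0.0], [-0.059, 0.998, 0.0], [0.0, 0.0, -1.0]]
wrist_force: [0.0, 0.2, 0.0]
finger_gap: 26.1
grip_force: 0.0
{'camera_matrix': array([[293.36637257,   0.        , 251.93821031],
       [  0.        , 293.36637257, 189.8239704 ],
       [  0.        ,   0.        ,   1.        ]]), 'world_from_camera': array([[-5.75792587e-02,  9.50401016e-01,  3.05651006e-01,
         4.42599459e+02],
       [ 9.98340676e-01,  5.50364162e-02,  1.69377823e-02,
        -1.32297885e+02],
       [-7.24250510e-04,  3.06119097e-01, -9.51992948e-01,
         4.64415547e+02],
       [ 0.00000000e+00,  0.00000000e+00,  0.00000000e+00,
         1.00000000e+00]])}
jig {'xy': [297.7, 184.3], 'p': 0.95} [569.3 -54.5  25. ]
jig_mouth {'xy': [297.0, 182.3], 'p': 0.73} [566.  -56.1  25. ]
jig_seat {'xy': [300.1, 185.4], 'p': 0.86} [570.8 -50.9  25. ]
spacer {'xy': [138.5, 76.0], 'p': 0.85} [ 424.  -293.9   25. ]
spacer {'xy': [238.8, 57.0], 'p': 0.82} [ 391.8 -154.6   25. ]
spacer {'xy': [297.8, 181.4], 'p': 0.75} [564.6 -55.3  25. ]
pin {'xy': [324.1, 143.8], 'p': 0.69} [504. -22.  25.]
```

View pics/w0.png

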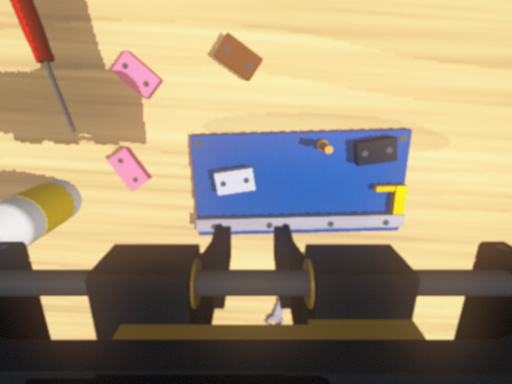

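The wrist view shows the jig plate's near corners at (190, 135) and (410, 128), the rail along row ~223, and the yellow pocket at (395, 195). The aluminium spacer is at (234, 181), turned slightly. Next I measure the poses.

```bash
cat >> h.py <<'E'
def lab(im):
    hsv=cv2.cvtColor(im,cv2.COLOR_RGB2HSV).astype(int);H,S,V=hsv[...,0],hsv[...,1],hsv[...,2]
    return H,S,V
def measure(c,im,near):
    H,S,V=lab(im); b=((H>100)&(H<130)&(S>110)&(V>60)).astype(np.uint8)
    n,l,st,ce=cv2.connectedComponentsWithStats(b);k=1+np.argmax(st[1:,4]);b=(l==k).astype(np.uint8)
    pts=np.argwhere(b)[:,::-1]
    W=np.array([ray(c,p,12.)[:2] for p in pts])
    # yaw from min area rect
    r=cv2.minAreaRect(W.astype(np.float32));box=cv2.boxPoints(r)
    hull=cv2.convexHull(pts.astype(np.int32)).astype(np.int32)
    m=np.zeros(b.shape,np.uint8);cv2.fillPoly(m,[hull],1)
    s=((S<70)&(V>130)&(m>0)).astype(np.uint8)
    n,l,st,ce=cv2.connectedComponentsWithStats(s)
    out=[]
    for k in range(1,n):
        if st[k,4]>150:
            q=np.argwhere(l==k)[:,::-1];Wq=np.array([ray(c,p,30.)[:2] for p in q],np.float32)
            out.append((ce[k],cv2.minAreaRect(Wq),np.round(cv2.boxPoints(cv2.minAreaRect(Wq)),1).tolist()))
    return r,np.round(box,1).tolist(),out
E
python3 - <<'E'
from h import *
for c,f in (('wrist','w0.png'),('top','top0.png')):
    r=measure(c,cv2.imread('pics/'+f)[:,:,::-1],0)
    print(c,r[0],r[1]); [print('  ',o) for o in r[2]]
# rail / lip pixels
H,S,V=lab(cv2.imread('pics/w0.png')[:,:,::-1])
y=((H>20)&(H<33)&(S>200)&(V>150)).astype(np.uint8); n,l,st,ce=cv2.connectedComponentsWithStats(y)
for k in range(1,n):
    if st[k,4]>60: print(st[k],ce[k],ray('wrist',ce[k],25))
im=cv2.imread('pics/w0.png')[110:245,180:430];im=cv2.resize(im,None,fx=3,fy=3,interpolation=cv2.INTER_CUBIC);cv2.imwrite('pics/w0c.png',im)
E
```

```text
Traceback (most recent call last):
  File "h.py", line 19, in measure
    W=np.array([ray(c,p,12.)[:2] for p in pts])
                ~~~^^^^^^^^^
  File "h.py", line 6, in ray
    p=env.camera_params(c);K=np.array(p["camera_matrix"]);T=np.array(p["world_from_camera"])
ValueError: time passes only in moves, steps and waits
```

```bash
sed -i 's/env.camera_params(c)/CP(c)/' h.py; cat >> h.py <<'E'
import functools
@functools.lru_cache
def CP(c): return env.camera_params(c)
E
python3 - <<'E'
from h import *
for c,f in (('wrist','w0.png'),('top','top0.png')):
    r=measure(c,cv2.imread('pics/'+f)[:,:,::-1],0)
    print(c,r[0],r[1]); [print('  ',o) for o in r[2]]
H,S,V=lab(cv2.imread('pics/w0.png')[:,:,::-1])
y=((H>20)&(H<33)&(S>200)&(V>150)).astype(np.uint8); n,l,st,ce=cv2.connectedComponentsWithStats(y)
for k in range(1,n):
    if st[k,4]>60: print(st[k],ce[k],ray('wrist',ce[k],25))
im=cv2.imread('pics/w0.png')[110:245,180:430];im=cv2.resize(im,None,fx=3,fy=3,interpolation=cv2.INTER_CUBIC);cv2.imwrite('pics/w0c.png',im)
E
```

```text
wrist ((557.6761474609375, -52.0670166015625), (134.1040496826172, 334.2769470214844), 4.8157501220703125) [[476.79998779296875, 108.9000015258789], [504.8999938964844, -224.1999969482422], [638.5, -213.0], [610.5, 120.0999984741211]]
   (array([234.06414301, 180.8128286 ]), ((567.7132568359375, -154.81533813476562), (39.232383728027344, 62.38472366333008), 12.122771263122559), [[542.0, -128.39999389648438], [555.0999755859375, -189.39999389648438], [593.4000244140625, -181.1999969482422], [580.2999877929688, -120.19999694824219]])
top ((557.7864990234375, -49.3228759765625), (132.78829956054688, 335.54559326171875), 4.93458890914917) [[477.20001220703125, 112.0999984741211], [506.1000061035156, -222.1999969482422], [638.4000244140625, -210.8000030517578], [609.5, 123.5]]
[377 186  29  27 319] [396.830721   196.86833856] [581.4 104.3  25. ]
```

View pics/w0c.png

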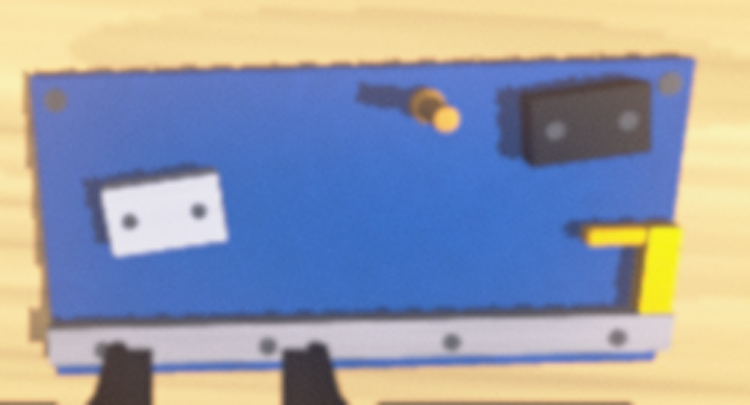

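Jig centre is about (576, -49) with yaw 4.8°. The spacer is at jig (-17, -104.5), turned about 7° relative to the jig. I descend on the side of the spacer away from the rail, with the fingers parallel to the rail.

```bash
python3 -m jog '[[0,-0.3,-1,0,0,0.06],[0,-0.3,-1,0,0,0.06],[0,-0.3,-1,0,0,0.06],[0,-0.3,-1,0,0,0.06],[0,-0.3,-1,0,0,0.06]]' >/dev/null
python3 -m jog '[[-0.1,0,-1,0,0,0],[0,0,-1,0,0,0],[0,0,-1,0,0,0],[0,0,-1,0,0,0],[0,0,-1,0,0,0]]' >/dev/null
python3 -m jog '[[0,0,-1,0,0,0],[0,0,-1,0,0,0],[0,0,-1,0,0,0],[0,0,-0.8,0,0,0],[0,0,-0.2,0,0,0]]'
python3 - <<'E'
from h import *
im=snap('wrist','w1.png')
r=measure('wrist',im,0);[print(o) for o in r[2]]
E
```

```text
t: 4.75
tcp_pos: [522.2, -159.7, 21.0]
eef_rot: [[-0.997, -0.08, -0.003], [-0.08, 0.997, 0.0], [0.003, 0.0, -1.0]]
wrist_force: [-0.4, 0.6, 0.2]
finger_gap: 26.4
grip_force: 0.0
```

View pics/w1.png

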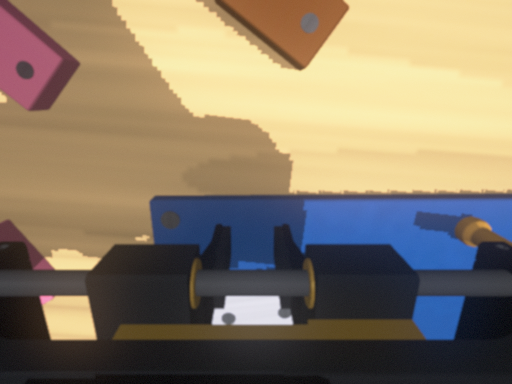

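The spacer is visible at cols 212–293, just ahead of and centred between the finger tips (cols 205–300), so I push to the rail.

```bash
python3 -m jog '[[0.3,0.025,-0.15,0,0,0],[0.3,0.025,0,0,0,0],[0.3,0.025,0,0,0,0],[0.3,0.025,0,0,0,0],[0.3,0.025,0,0,0,0]]'
python3 -m jog '[[0.3,0.025,0,0,0,0],[0.3,0.025,0,0,0,0],[0.3,0.025,0,0,0,0],[0.3,0.025,0,0,0,0],[0.1,0.01,0,0,0,0]]'
```

```text
t: 5.3
tcp_pos: [554.1, -156.9, 19.9]
eef_rot: [[-0.997, -0.081, 0.0], [-0.081, 0.997, -0.0], [-0.0, -0.0, -1.0]]
wrist_force: [-1.1, -0.5, 1.1]
finger_gap: 26.0
grip_force: 0.5
t: 5.8
tcp_pos: [580.5, -154.7, 19.5]
eef_rot: [[-0.997, -0.081, 0.001], [-0.081, 0.997, -0.0], [-0.001, -0.0, -1.0]]
wrist_force: [-1.3, -0.5, 0.3]
finger_gap: 26.2
grip_force: 0.5
```

```bash
python3 -m jog '[[0.12,0.01,0,0,0,0],[0.12,0.01,0,0,0,0],[0.1,0.01,0,0,0,0],[0.1,0.01,0,0,0,0],[0,0,0,0,0,0]]'
```

```text
t: 6.3
tcp_pos: [586.7, -154.1, 19.4]
eef_rot: [[-0.997, -0.08, -0.004], [-0.08, 0.997, 0.0], [0.004, 0.0, -1.0]]
wrist_force: [-4.8, -0.6, 3.4]
finger_gap: 26.1
grip_force: 2.5
```

```bash
python3 -m jog '[[0.1,0.01,0,0,0,0],[0.05,0,0,0,0,0],[0,0,0,0,0,0]]'
```

```text
t: 6.6
tcp_pos: [586.8, -154.1, 19.4]
eef_rot: [[-0.997, -0.08, -0.01], [-0.08, 0.997, 0.0], [0.01, 0.001, -1.0]]
wrist_force: [-9.4, 0.8, 8.4]
finger_gap: 26.1
grip_force: 5.1
```

It stopped against the rail, with force rising at x≈586.8. I retract, lift clear, turn the gripper 90° and close the fingers.

```bash
python3 -m jog '[[-0.5,-0.04,0,0,0,0],[-1,-0.08,0.2,0,0,0],[0,0,1,0,0,-1],[0,0,1,0,0,-1],[0,0,1,0,0,-1]]' 1 10 >/dev/null
python3 -m jog '[[0,0,1,0,0,-1],[0,0,1,0,0,-1],[0,-0.4,1,0,0,-1],[0,-0.4,1,0,0,-1],[0,-0.4,0,0,0,-1]]'  >/dev/null
python3 -m jog '[[1,-0.4,0,0,0,-1],[1,-0.4,0,0,0,-1],[1,-0.4,0,0,0,-1],[1,-0.2,0,0,0,-1],[0.4,0,0,0,0,-1]]' >/dev/null
python3 -m jog '[[0,0,0,0,0,-1],[0,0,0,0,0,-1],[0,0,0,0,0,-1],[0,0,0,0,0,-1],[0,0,0,0,0,-1]]' >/dev/null
python3 -m jog '[[0,0,0,0,0,-1],[0,0,0,0,0,-0.6],[0,0,0,0,0,0]]'
python3 - <<'E'
from h import *
im=snap('wrist','w2.png')
r=measure('wrist',im,0);print(r[0]);[print(o) for o in r[2]]
E
```

```text
t: 8.9
tcp_pos: [650.3, -208.0, 163.7]
eef_rot: [[-0.084, 0.996, 0.003], [0.996, 0.084, -0.0], [-0.0, 0.003, -1.0]]
wrist_force: [0.1, -0.4, 0.3]
finger_gap: 0.5
grip_force: 0.0
((564.7645874023438, -131.30599975585938), (131.2779998779297, 172.9274139404297), 4.8462419509887695)
(array([221.12137681, 121.74094203]), ((615.5361328125, -151.03448486328125), (35.526851654052734, 59.91730499267578), 4.763672351837158), [[595.2999877929688, -122.69999694824219], [600.2999877929688, -182.39999389648438], [635.7000122070312, -179.39999389648438], [630.7999877929688, -119.69999694824219]])
```

View pics/w2.png

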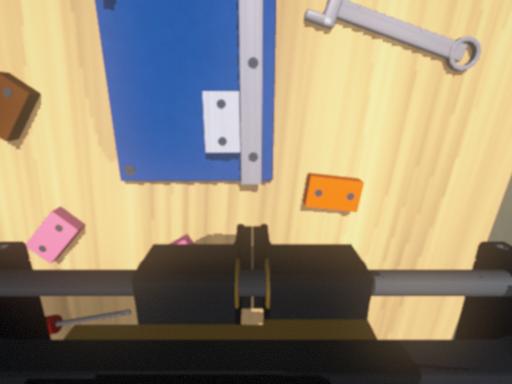

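The spacer sits flush against the rail at pixels (203–240, 91–154), with yaw 4.76° matching the jig's. Next I descend behind its end face.

```bash
python3 -m jog '[[-0.6,0.1,-1,0,0,0],[-0.6,0.1,-1,0,0,0],[-0.4,0.1,-1,0,0,0],[0,0,-1,0,0,0],[0,0,0,0,0,0]]'

```

```text
t: 9.45
tcp_pos: [615.5, -201.7, 80.7]
eef_rot: [[-0.084, 0.996, -0.005], [0.996, 0.084, 0.001], [0.002, -0.005, -1.0]]
wrist_force: [-1.1, -0.4, 0.2]
finger_gap: 0.5
grip_force: 0.0
```

```bash
python3 -m jog '[[0.1,0,-1,0,0,0],[0,0,-1,0,0,0],[0,0,-0.9,0,0,0],[0,0,-0.2,0,0,0],[0,0,0,0,0,0]]'

```

```text
t: 9.95
tcp_pos: [619.9, -202.2, 21.9]
eef_rot: [[-0.084, 0.996, 0.0], [0.996, 0.084, -0.0], [-0.0, 0.0, -1.0]]
wrist_force: [-0.0, -0.7, 1.4]
finger_gap: 0.5
grip_force: 0.0
```

```bash
python3 -m jog '[[-0.1,0.2,-0.15,0,0,0],[-0.015,0.2,0,0,0,0],[-0.03,0.4,0,0,0,0],[-0.03,0.4,0,0,0,0],[-0.03,0.4,0,0,0,0]]'
python3 -m jog '[[-0.03,0.4,0,0,0,0],[-0.03,0.4,0,0,0,0],[-0.03,0.4,0,0,0,0],[-0.03,0.4,0,0,0,0],[-0.03,0.4,0,0,0,0]]'
python3 - <<'E'
from h import *
im=snap('wrist','w3.png')
r=measure('wrist',im,0);print(r[0]);[print(o) for o in r[2]]
E
```

```text
t: 10.45
tcp_pos: [615.6, -169.6, 19.2]
eef_rot: [[-0.084, 0.996, 0.001], [0.996, 0.084, -0.0], [-0.0, 0.001, -1.0]]
wrist_force: [0.8, -0.9, 1.0]
finger_gap: 0.6
grip_force: 0.7
t: 10.95
tcp_pos: [612.3, -130.6, 18.4]
eef_rot: [[-0.087, 0.996, -0.0], [0.996, 0.087, 0.004], [0.004, 0.0, -1.0]]
wrist_force: [1.2, -0.4, 0.4]
finger_gap: 0.3
grip_force: 0.5
((561.114990234375, -80.63664245605469), (133.0754852294922, 155.6337432861328), 4.9179911613464355)
(array([243.54167613, 165.24437883]), ((608.6492919921875, -86.7701644897461), (32.65316390991211, 60.190895080566406), 4.879148483276367), [[589.7999877929688, -58.20000076293945], [594.9000244140625, -118.0999984741211], [627.5, -115.4000015258789], [622.4000244140625, -55.400001525878906]])
```

View pics/w3.png

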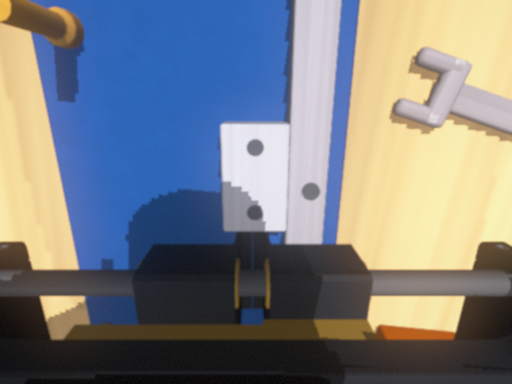

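The spacer slides square along the rail, with its edge at col 288 and the rail face at ~290. I back off slightly, shift the contact a little away from the rail and continue with more bias towards it.

```bash
python3 -m jog '[[0,-0.3,0,0,0,0],[-0.2,0,0,0,0,0],[0,0.2,0,0,0,0],[-0.01,0.3,0,0,0,0],[-0.015,0.3,0,0,0,0]]'
python3 -m jog '[[-0.015,0.3,0,0,0,0],[-0.015,0.3,0,0,0,0],[-0.015,0.3,0,0,0,0],[-0.015,0.3,0,0,0,0],[-0.015,0.3,0,0,0,0]]'
python3 -m jog '[[-0.015,0.3,0,0,0,0],[-0.015,0.3,0,0,0,0],[-0.015,0.3,0,0,0,0],[-0.015,0.3,0,0,0,0],[-0.015,0.3,0,0,0,0]]'
python3 - <<'E'
from h import *
im=snap('wrist','w4.png')
r=measure('wrist',im,0);print(r[0]);[print(o) for o in r[2]]
E
```

```text
t: 11.5
tcp_pos: [607.6, -123.5, 18.4]
eef_rot: [[-0.09, 0.996, -0.001], [0.996, 0.09, 0.01], [0.01, -0.0, -1.0]]
wrist_force: [-0.8, -1.4, 0.1]
finger_gap: 0.3
grip_force: 0.4
t: 12.0
tcp_pos: [606.5, -100.1, 18.2]
eef_rot: [[-0.102, 0.995, -0.002], [0.994, 0.102, 0.027], [0.027, 0.001, -1.0]]
wrist_force: [-0.3, -1.5, 1.6]
finger_gap: 0.2
grip_force: 0.8
t: 12.5
tcp_pos: [605.5, -76.6, 17.5]
eef_rot: [[-0.113, 0.994, -0.002], [0.993, 0.113, 0.045], [0.045, 0.003, -0.999]]
wrist_force: [-0.3, -1.7, 1.0]
finger_gap: 0.3
grip_force: 0.8
((556.6460571289062, -25.93474578857422), (133.19415283203125, 158.63778686523438), 4.916575908660889)
(array([249.10229746, 163.79758162]), ((593.5745239257812, -30.038070678710938), (66.52828216552734, 28.601606369018555), 72.53357696533203), [[569.9000244140625, -57.5], [597.2000122070312, -66.0999984741211], [617.2000122070312, -2.5999999046325684], [589.9000244140625, 6.0]])
```

View pics/w4.png

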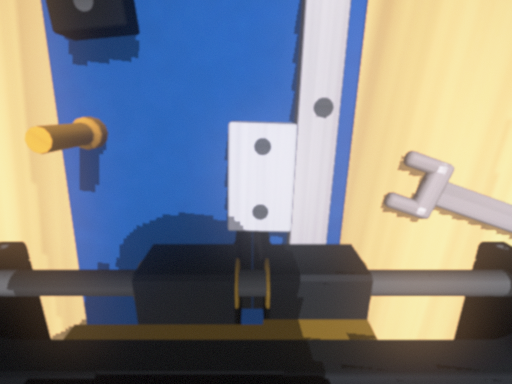

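The spacer has turned about 1.5° with the tool, whose own orientation has drifted. I check the joints for the cause.

```bash
python3 - <<'E'
from h import *
s=env.sense()
for k in s: print(k,np.round(s[k],3).tolist())
E
```

```text
t 12.55
joints [6.641, 32.896, -13.217, -3.76, -43.746, -177.406]
joint_vel [-0.224, 0.191, 0.15, 0.317, 0.452, 0.015]
joint_efforts [-0.126, -43.007, 13.955, 2.984, 0.042, -0.002]
tcp_pos [605.598, -76.035, 17.517]
eef_rot [[-0.114, 0.994, -0.002], [0.992, 0.114, 0.045], [0.045, 0.003, -0.999]]
wrist_force [-0.017, -0.298, 0.17]
ft_torque [-0.286, 0.099, 0.025]
grip_force 0.142
finger_gap 0.413
```

Joint 6 has reached its limit. I back off, turn the tool +90°, re-press the spacer on the rail with two fingers, then finish with the back of a closed finger in that orientation.

```bash
python3 -m jog '[[0,-0.4,0,0,0,0],[0,-0.5,0,0,0,0],[0,0,1,-0.5,0,1],[0,0,1,0,0,1],[0,0,1,0,0,1]]' >/dev/null
python3 -m jog '[[0,0,1,0,0,1],[0,0,1,0,0,1],[-0.2,0.3,0,0,0,1],[-0.2,0.3,0,0,0,1],[-0.2,0.3,0,0,0,1]]' 0.7 >/dev/null
python3 -m jog '[[-0.2,0.3,0,0,0,1],[-0.2,0.3,0,0,0,1],[-0.2,0.3,0,0,0,1],[-0.2,0.3,0,0,0,1],[-0.2,0.3,0,0,0,1]]' >/dev/null
python3 -m jog '[[-0.2,0.3,0,0,0,1],[-0.2,0.1,0,0,0,1],[0,0,0,0,0,1],[0,0,0,0,0,1],[0,0,0,0,0,1]]' >/dev/null
python3 -m jog '[[0,0,0,0,0,1],[0,0,0,0,0,0.3],[0,0,0,0,0,0]]'
python3 - <<'E'
from h import *
im=snap('top','t5.png')
im2=snap('wrist','w5.png')
for c,i in (('top',im),('wrist',im2)):
    r=measure(c,i,0);print(c,r[0]);[print(o) for o in r[2]]
print(env.sense()['joints'])
E
```

```text
t: 14.85
tcp_pos: [565.6, -39.5, 117.5]
eef_rot: [[-0.996, -0.085, -0.005], [-0.085, 0.996, -0.003], [0.005, -0.003, -1.0]]
wrist_force: [-0.3, 0.4, 0.6]
finger_gap: 26.2
grip_force: 0.0
top ((513.9782104492188, 17.346542358398438), (56.66447448730469, 188.932861328125), 4.695235252380371)
wrist ((559.4844970703125, -50.09161376953125), (136.46905517578125, 335.41412353515625), 4.814992427825928)
(array([252.74104683, 229.88911846]), ((601.9388427734375, -34.08819580078125), (30.640106201171875, 60.220008850097656), 5.92065954208374), [[583.5999755859375, -5.699999809265137], [589.7999877929688, -65.5999984741211], [620.2999877929688, -62.5], [614.0999755859375, -2.5999999046325684]])
[ 12.47562127  22.15917499 -15.93396347   0.17531208 -52.21791258
 -97.72140762]
```

```bash
python3 -m jog '[[0,0.1,-1,0,0,0],[0,0,-1,0,0,0],[0,0,-1,0,0,0],[0,0,-1,0,0,0],[0,0,-0.8,0,0,0]]'
python3 -m jog '[[0.1,0,-0.2,0,0,0],[0.25,0.02,0,0,0,0],[0.2,0.02,0,0,0,0],[0.1,0.01,0,0,0,0],[0.1,0.01,0,0,0,0]]'
python3 -m jog '[[0.1,0.01,0,0,0,0],[0.1,0.01,0,0,0,0],[0.1,0.01,0,0,0,0],[0.05,0,0,0,0,0],[0,0,0,0,0,0]]'
```

```text
t: 15.45
tcp_pos: [565.1, -37.1, 20.4]
eef_rot: [[-0.996, -0.085, -0.006], [-0.085, 0.996, -0.004], [0.006, -0.003, -1.0]]
wrist_force: [-0.5, 0.4, 0.7]
finger_gap: 26.2
grip_force: 0.0
t: 15.95
tcp_pos: [576.6, -36.3, 18.0]
eef_rot: [[-0.996, -0.085, -0.014], [-0.085, 0.996, -0.005], [0.014, -0.003, -1.0]]
wrist_force: [-11.3, 1.8, 10.4]
finger_gap: 26.3
grip_force: 5.8
t: 16.45
tcp_pos: [576.7, -36.5, 17.6]
eef_rot: [[-0.996, -0.084, -0.028], [-0.084, 0.996, -0.006], [0.028, -0.004, -1.0]]
wrist_force: [-21.2, 2.4, 17.5]
finger_gap: 26.3
grip_force: 10.7
```

Pressed at x=576.7, which agrees with the rail line from the first push. Now I move behind the end face with the fingers closed.

```bash
python3 -m jog '[[-0.6,-0.05,0,0,-0.2,0],[-0.3,0,0,0,-0.1,0],[0,0,1,0,0,0],[0,-0.5,1,0,0,0],[0,-1,0.5,0,0,0]]' 1
python3 -m jog '[[0.5,-0.8,0,0,0,0],[0.7,-0.4,0,0,0,0],[0.7,0,0,0,0,0],[0.3,0,0,0,0,0],[0,0,0,0,0,0]]'
```

```text
t: 16.95
tcp_pos: [572.1, -65.4, 70.3]
eef_rot: [[-0.996, -0.089, 0.025], [-0.089, 0.996, -0.003], [-0.025, -0.005, -1.0]]
wrist_force: [0.8, -0.4, -0.6]
finger_gap: 1.5
grip_force: 0.0
t: 17.45
tcp_pos: [614.6, -90.1, 67.7]
eef_rot: [[-0.996, -0.086, 0.021], [-0.086, 0.996, -0.004], [-0.02, -0.005, -1.0]]
wrist_force: [-0.2, 0.1, 0.1]
finger_gap: 0.6
grip_force: 0.0
```

```bash
python3 -m jog '[[-0.45,0,-0.5,0,0.27,0],[0,0,-1,0,0,0],[0,0,-0.8,0,0,0],[0,0,-0.1,0,0,0],[0,0,0,0,0,0]]'
```

```text
t: 17.95
tcp_pos: [603.5, -90.1, 18.9]
eef_rot: [[-0.996, -0.087, -0.005], [-0.087, 0.996, -0.004], [0.005, -0.003, -1.0]]
wrist_force: [0.6, 0.2, 0.1]
finger_gap: 0.2
grip_force: 0.0
```

```bash
python3 -m jog '[[0.1,0.3,0,0,0,0],[-0.02,0.3,0,0,0,0],[-0.012,0.3,0,0,0,0],[-0.012,0.3,0,0,0,0],[-0.012,0.3,0,0,0,0]]'
python3 -m jog '[[-0.012,0.3,0,0,0,0],[-0.012,0.3,0,0,0,0],[-0.012,0.3,0,0,0,0],[-0.012,0.3,0,0,0,0],[-0.012,0.3,0,0,0,0]]'
python3 - <<'E'
from h import *
im2=snap('wrist','w6.png')
r=measure('wrist',im2,0);print(r[0]);[print(o) for o in r[2]]
j=env.sense()['joints'];print(j)
im=snap('scene','s6.png')
E
```

```text
t: 18.45
tcp_pos: [605.4, -59.7, 19.9]
eef_rot: [[-0.996, -0.087, -0.002], [-0.087, 0.996, -0.004], [0.002, -0.004, -1.0]]
wrist_force: [-0.2, -1.4, 0.9]
finger_gap: 0.4
grip_force: 0.7
t: 18.95
tcp_pos: [603.7, -29.8, 19.2]
eef_rot: [[-0.996, -0.086, -0.003], [-0.086, 0.996, -0.004], [0.004, -0.003, -1.0]]
wrist_force: [-1.2, -0.9, 0.1]
finger_gap: 0.4
grip_force: 0.6
((557.4765625, -37.85502624511719), (134.2035675048828, 313.86663818359375), 4.876470565795898)
(array([483.00480769,  89.51442308]), ((507.6044921875, 76.90544128417969), (6.995129585266113, 7.671732425689697), 5.710073471069336), [[503.70001220703125, 80.4000015258789], [504.5, 72.69999694824219], [511.5, 73.4000015258789], [510.70001220703125, 81.0999984741211]])
(array([408.22580645,  98.19354839]), ((514.6499633789062, 41.4999885559082), (7.518590927124023, 7.785406112670898), 14.037271499633789), [[510.1000061035156, 44.400001525878906], [511.8999938964844, 36.79999923706055], [519.2000122070312, 38.599998474121094], [517.4000244140625, 46.20000076293945]])
(array([327.429247  , 233.27209895]), ((594.09716796875, 10.538797378540039), (31.06513214111328, 59.29777908325195), 4.890405654907227), [[576.0999755859375, 38.79999923706055], [581.0999755859375, -20.299999237060547], [612.0999755859375, -17.700000762939453], [607.0, 41.400001525878906]])
[ 12.66432861  32.21032089 -15.75628294   0.22433987 -42.22542074
 -97.84902017]
```

View pics/w6.png

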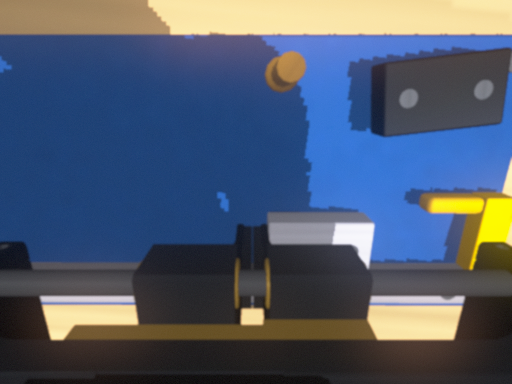

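The spacer's yaw is 4.89°, matching the jig's. It is at pixels (267–372, 213–260), heading between the yellow lip at (455, 203) and the rail. I continue into the pocket.

```bash
python3 -m jog '[[-0.012,0.3,0,0,0,0],[-0.012,0.3,0,0,0,0],[-0.012,0.3,0,0,0,0],[-0.012,0.3,0,0,0,0],[-0.012,0.3,0,0,0,0]]'
python3 -m jog '[[-0.015,0.3,0,0,0,0],[-0.015,0.3,0,0,0,0],[-0.015,0.3,0,0,0,0],[-0.01,0.2,0,0,0,0],[-0.005,0.1,0,0,0,0]]'
python3 -m jog '[[-0.005,0.1,0,0,0,0],[-0.005,0.1,0,0,0,0],[-0.005,0.1,0,0,0,0]]'
```

```text
t: 19.55
tcp_pos: [602.8, 0.4, 19.4]
eef_rot: [[-0.996, -0.086, -0.003], [-0.086, 0.996, -0.004], [0.003, -0.003, -1.0]]
wrist_force: [-0.5, -0.5, 0.6]
finger_gap: 0.3
grip_force: 0.5
t: 20.05
tcp_pos: [601.8, 24.3, 19.5]
eef_rot: [[-0.996, -0.087, -0.002], [-0.087, 0.996, -0.004], [0.003, -0.003, -1.0]]
wrist_force: [-1.2, -0.8, -0.3]
finger_gap: 0.5
grip_force: 0.5
t: 20.35
tcp_pos: [601.3, 29.7, 19.5]
eef_rot: [[-0.996, -0.086, -0.003], [-0.086, 0.996, -0.004], [0.003, -0.004, -1.0]]
wrist_force: [-1.8, -1.0, 0.1]
finger_gap: 0.8
grip_force: 0.8
```

```bash
python3 -m jog '[[-0.005,0.1,0,0,0,0],[-0.005,0.1,0,0,0,0],[-0.005,0.1,0,0,0,0],[0,0.05,0,0,0,0],[0,0,0,0,0,0]]'
python3 - <<'E'
from h import *
im2=snap('wrist','w7.png')
r=measure('wrist',im2,0);[print(o[1]) for o in r[2]]
E
```

```text
t: 20.85
tcp_pos: [600.9, 34.0, 19.6]
eef_rot: [[-0.996, -0.086, -0.004], [-0.086, 0.996, -0.007], [0.005, -0.007, -1.0]]
wrist_force: [1.4, -12.7, 1.1]
finger_gap: 0.7
grip_force: 6.0
((581.3579711914062, 51.777748107910156), (7.15374231338501, 21.600229263305664), 26.952171325683594)
```

View pics/w7.png

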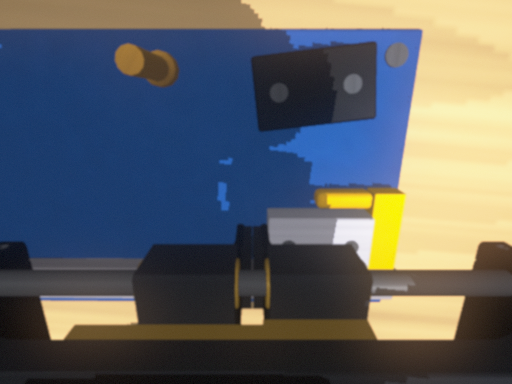

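It is home against the end stop: force rose to 12.7 N, and in the picture the spacer spans (267–372) with the front touching the yellow stop. I back off and look from above to check it is flush with the rail.

```bash
python3 -m jog '[[0,-0.4,0,0,0,0],[0,-0.6,0,0,0,0],[0,0,1,0,0,0],[0,0,1,0,0,0],[-0.5,0.4,1,0,0,0]]' >/dev/null
python3 -m jog '[[-0.7,0.6,1,0,0,0],[-0.7,0.6,1,0,0,0],[-0.7,0.6,1,0,0,0],[-0.7,0,1,0,0,0],[0,0,1,0,0,0]]' 0.85 >/dev/null
python3 -m jog '[[0,0,0,0,0,0],[0,0,0,0,0,0]]'
python3 - <<'E'
from h import *
im=snap('wrist','w8.png')
r=measure('wrist',im,0);print(r[0]);[print(o) for o in r[2]]
u,v=map(int,proj('wrist',[597.7,73,30]));print(u,v)
c=im[max(v-50,0):v+50,u-60:u+60,::-1];cv2.imwrite('pics/w8c.png',cv2.resize(c,None,fx=6,fy=6,interpolation=cv2.INTER_CUBIC))
E
```

```text
t: 22.1
tcp_pos: [535.3, 61.0, 179.7]
eef_rot: [[-0.996, -0.086, -0.001], [-0.086, 0.996, -0.002], [0.001, -0.002, -1.0]]
wrist_force: [0.3, -0.3, -1.4]
finger_gap: 13.1
grip_force: 0.0
((557.5499877929688, -50.53688049316406), (133.91537475585938, 334.63519287109375), 4.894453525543213)
(array([243.90397351, 217.98344371]), ((586.254150390625, 61.360198974609375), (16.243698120117188, 38.047115325927734), 5.021403789520264), [[576.5, 79.5999984741211], [579.7999877929688, 41.70000076293945], [596.0, 43.099998474121094], [592.7000122070312, 81.0]])
257 229
```

View pics/w8c.png

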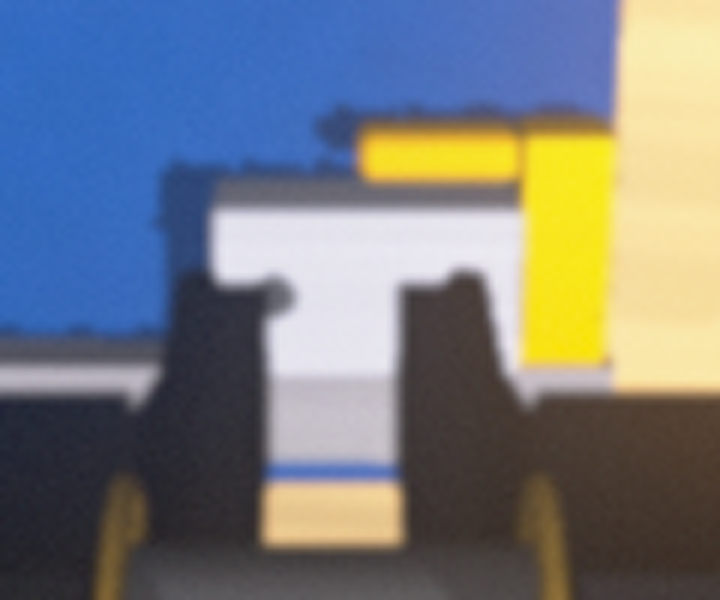

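There is no visible gap at the end stop or the rail, but up to about 2 mm at the rail could hide behind the spacer's top. I give the protruding part a gentle side press to make sure.

```bash
python3 -m jog '[[0.3,-0.3,-1,0,0,0],[0.3,-0.3,-1,0,0,0],[0.3,-0.1,-1,0,0,0],[0.1,0,-1,0,0,0],[0,0,-1,0,0,0]]' 1 >/dev/null
python3 -m jog '[[0,0,-1,0,0,0],[0,0,-1,0,0,0],[0,0,-0.8,0,0,0],[0,0,0,0,0,0]]'
```

```text
t: 23.05
tcp_pos: [552.7, 45.8, 19.9]
eef_rot: [[-0.996, -0.085, -0.01], [-0.085, 0.996, -0.006], [0.01, -0.005, -1.0]]
wrist_force: [-0.9, -0.5, 0.4]
finger_gap: 0.5
grip_force: 0.0
```

```bash
python3 -m jog '[[0.25,0.02,0,0,0,0],[0.25,0.02,0,0,0,0],[0.12,0.01,0,0,0,0],[0.1,0.01,0,0,0,0],[0.05,0,0,0,0,0]]'
python3 -m jog '[[0.07,0,0,0,0,0],[0.07,0,0,0,0,0],[0,0,0,0,0,0]]'
```

```text
t: 23.55
tcp_pos: [569.5, 47.8, 23.7]
eef_rot: [[-0.996, -0.086, -0.005], [-0.086, 0.996, -0.004], [0.005, -0.003, -1.0]]
wrist_force: [-3.3, 0.7, 3.5]
finger_gap: 0.4
grip_force: 2.2
t: 23.85
tcp_pos: [569.6, 47.4, 23.1]
eef_rot: [[-0.996, -0.085, -0.01], [-0.085, 0.996, -0.005], [0.011, -0.004, -1.0]]
wrist_force: [-8.9, 2.0, 4.9]
finger_gap: 0.3
grip_force: 4.2
```

The contact is exactly where the rail-flush line predicts (569.6 vs 569.7). I retract, run a numeric check and hand in.

```bash
python3 -m jog '[[-0.5,-0.04,0,0,0,0],[-0.8,-0.06,0,0,0,0],[0,0,1,0,0,0],[0,0,1,0,0,0],[0,0,1,0,0,0]]' >/dev/null
python3 -m jog '[[0,0,1,0,0,0],[0,0,1,0,0,0],[0,0,1,0,0,0],[0,0,1,0,0,0],[0,0,0,0,0,0]]'
python3 - <<'E'
from h import *
im=snap('wrist','w9.png')
r=measure('wrist',im,0);print(r[0]);[print(o) for o in r[2]]
# gap between spacer front and yellow stop, row by row
H,S,V=lab(im);y=(H>20)&(H<35)&(S>180)&(V>150)
w=(S<70)&(V>150)
v=int(proj('wrist',[585,103,28])[1])
for q in range(v-2,v+6,2):
    a=np.where(y[q])[0]; b=np.where(w[q])[0]; b=b[b<(a.min() if len(a) else 0)]
    print(q,a.min() if len(a) else None,b.max() if len(b) else None)
E
```

```text
t: 24.85
tcp_pos: [549.7, 46.5, 166.9]
eef_rot: [[-0.996, -0.087, 0.006], [-0.087, 0.996, -0.001], [-0.006, -0.002, -1.0]]
wrist_force: [0.4, -0.3, 0.7]
finger_gap: 0.5
grip_force: 0.0
((556.0542602539062, -50.02833557128906), (133.77252197265625, 333.5983581542969), 4.908801555633545)
(array([257.10054348, 211.04619565]), ((579.5112915039062, 57.220176696777344), (18.673500061035156, 44.51481246948242), 33.53046798706055), [[559.4000244140625, 70.5999984741211], [584.0, 33.5], [599.5999755859375, 43.79999923706055], [575.0, 80.9000015258789]])
212 301 299
214 301 299
216 301 299
218 301 299
```

The spacer's front abuts the yellow stop, with no gap in pixels.

```bash
python3 -c "
from cell import env
print(env.sign_off())"
```

```text
the job is handed in; nothing more can be done
None
```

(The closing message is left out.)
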